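Show a cast specimen block in the imaging box

ROBOT

A 6-joint arm with a two-finger parallel gripper is mounted at the origin on the work surface. World frame = base frame: x ahead of the robot, y to its left, z up, the work surface at z = 0. Lengths are in m, angles in degrees, forces in N, time in s.
With the tool pointing down it reaches from about 0.35 to 0.875 m from the base axis. Payload 4.2 kg.
Tool frame: the origin (TCP) lies at the very end of the fingers, on their centre line; the grasp point (between the pads) lies 19 mm behind it; y points along the fingers, z is the direction in which the jaws open and shut, and the axes are right-handed (so a half turn about y gives the same grasp; the last joint's range is limited). The gripper opens to 87 mm and grips with 3 to 60 N. Pads are 19 mm wide; open, the fingers measure 117 mm over their backs; the gripper's body (75 mm by 190 mm) begins 51 mm behind the grasp point.
Start: joints at [-51.704, 22.042, 0.453, 0, -68.411, -14.817], TCP at [0.249, -0.573, 0.223] pointing down, gripper open.
Joint ranges: [-179.83, 179.83], [-69.29, 118.12], [-61.27, 80.66], [-181.25, 117.63], [-171.15, -9.14], [-177.46, 177.46]. Speed limits (degrees/s): [159.86, 159.86, 180, 180, 180, 180].

INTERFACE

Orientations are given as a 3x3 rotation matrix whose columns are the frame's x, y, z axes.
In Python, from station import r, eyes gives the robot as it stands.
- The arm moves only by the tool play_rows, never from a script. Its argument "deltas" is one flat list of numbers, 5 for each row, row after row: the closure in counts, from 0 (fully open) to 255 (shut), then the shift along the tool's x, y, z in mm, then the turn about the tool's y in rad. In form: [claw, tx, ty, tz, roll, claw, tx, ty, tz, roll, ...]. A call has exactly 10 rows; each row shifts and turns the commanded pose from where the row before left it, along the tool's axes as they then stand; what a row does not reach is not made up. A row lasts 1/10 s, in which the tool goes at most 50 mm and 8.59 degrees, less where a joint would pass 70% of its speed; a pose out of reach is approached as far as the arm can. A call is refused whole if a number of a shift passes 50 or a number of a turn 0.15, either way. A call with a gripper value outside its range is refused whole. The fingers move at their own pace and stop on an object; the grip force is fixed at half the most. Time passes only in rows, so rows that do not move let the fingers close, or fill a call up. It gives the time, the measured TCP pose, the force and the opening at its end, in the units of the state.
- r.sense(): the state, without advancing time (a new reading comes with each control period).
- eyes.capture(name): name is "scene" or "top"; returns a dict with "img" (400x640x3 uint8, blue, green, red), "vfov" (degrees; the focal length in pixels is half the picture's height over the tangent of half this angle, whatever the lens; pixels are square), "cx", "cy" (the principal point, pixels), "R" (3x3) and "t" (3): a world point X has camera coordinates R X + t. Camera axes: x right, y down, z forward; pixel columns grow to the right and rows downward; lengths in m; the calibration is good to about 2 mm. A picture is of the moment at which its call begins. There is no depth.
- r.finish_job(): hands the job in, once; it reports no verdict.
The state is a dict: "time_s": time; "joints": joint angles; "joint_velocities": joint speeds; "effort": joint torques, N m; "tcp_pos": TCP position; "ee_rot": TCP orientation; "wrist_force": force on the tool from outside, world axes, zero at the start; "moment": the same for the moment, N m; "gripper_width": opening from 0.0 (shut) to 1.0 (fully open).
Only numpy, scipy, OpenCV 4.12 (cv2) and the standard library are available. Lean on these libraries where they do the work, as an engineer would, in place of code of your own. Each camera call takes 0.05 s, during which the arm holds its last target.

TASK

Lift the amber cast specimen block straight up out of its mould, carry it to the white imaging box and lower its thin blade down through the slot in the box's roof until the black line around the blade is level with the roof. Finish while still holding it there, hanging upright and still from the gripper: not let go, its grip not resting on the roof, and not jammed hard against the sides of the slot. Leave the green and blue blocks in the mould and everything else on the bench where it stands.

Things in the scene. Friction and masses are not known exactly. Their poses are not given: they have to be found in the camera images.
- amber_grip (a point): Centre of the grip of the amber (orange) resin block, 80 g: one rigid piece, a grip 16 (x) x 52 (y) x 56 (z) mm above a thin blade. Take it here across the 16 mm (x). The grip's underside is 28 mm below this point. z up; a half turn about z looks the same. At the start the blade is down in one of the mould's three cavities (which one varies), the grip's underside resting on the mould
- amber_tip (a point): Centre of the lower end of the amber block's blade, 88 mm straight below amber_grip, same axes. The blade is 10 (x) x 40 (y) x 60 (z) mm, centred under the grip. A black line runs round it 30 mm above this lower end
- mould_top (a point): Centre of the top face of the grey casting mould, fixed, 60 (x) x 240 (y) x 70 (z) mm. Three cavities 14 (x) x 44 (y) mm, 62 mm deep, in a row along y at -80, 0 and +80 mm, open at the top, each with one block whose axes run with the mould's. z up
- slot (a point): Centre of the slot at the roof's top face, x across it, y along it, z up. Slot 12 (x) x 42 (y) mm, 2 mm more than the blade each way (1 mm a side), 2 mm chamfer at its top, thin dark blue frame round it. Imaging box: fixed, white, teal band, clear front, 120 (x) x 150 (y) x 120 (z) mm, hollow; roof 10 mm thick, free below it to 112 mm below the roof's top face
- green_grip (a point): Centre of the grip of the green block, same shape and size as the amber block; origin at the centre of its grip. A bystander: stays in the mould
- blue_grip (a point): Centre of the grip of the blue block, same shape and size as the amber block; origin at the centre of its grip. A bystander: stays in the mould
- cup: Bystander: white specimen jar with red lid, 54 mm across, 65 mm high; origin at the centre of its underside
- dropper: Bystander: amber glass bottle with black cap, 46 mm across, 120 mm high; origin at the centre of its underside
- dish: Bystander: clear closed Petri dish, 92 mm across, 16 mm high; origin at the centre of its underside
- wellplate: Bystander: white well plate, 85 x 127 x 14 mm; origin at the centre of its underside
Things that resemble listed ones, but are neither listed nor needed, are in the scene too. What is shaped like the part that bears slot but purple or red is not meant.

How it is judged (in metres and radians):
On the way:
1. the amber block is lifted right out of the mould (z of amber_tip in the frame of mould_top above 0.005 m), for 0.1 s.
At the end, for the whole second after the job is handed in: Amber block held by the fingers, still, upright and turned with the slot (0.12 rad), lower end within 5 mm of the slot's axis and 30 +/- 9 mm below the roof's top face, pressing on the box with under 15 N; green and blue blocks within 15 mm of their starts, other things within 30 mm (z of amber_tip in the frame of slot between -0.039 and -0.021 m and horizontal distance between amber_tip and slot below 0.005 m and angle between the y axis of amber_grip and the y axis of slot, either way round below 0.12 rad and angle between amber_grip's own z axis and vertical below 0.12 rad and contact force between the fingers and amber above 2 N and contact force between amber and imager below 15 N and linear speed of amber below 0.02 m/s and distance of each of green_grip, blue_grip from where it was at the start of the episode below 0.015 m); the arm keeps its last pose, push and grip.
It fails at once if the green or blue block is disturbed by more than 15 mm (distance of any of green_grip, blue_grip from where it was at the start of the episode above 0.015 m).
It fails at once if a thing standing on the bench is moved more than 30 mm (distance of any of cup, dropper, dish, wellplate from where it was at the start of the episode above 0.03 m).
It also fails if it takes over 48 s, if anything falls off the work surface, if the arm or the gripper's body presses on something with over 40 N, if the wrist force passes 120 N, or if a joint passes its speed limit or range.

## Working session

There is one attempt and no reset: what is moved stays moved. The work goes in short steps, Python scripts to look and compute and a tool call to move; the robot and the scene stay as the last step left them, time stands still between calls to the robot, and variables do not carry over. Pictures are saved under pics/ and viewed, and the job is handed in when it is done.

Besides the shell and the picture viewer there is one more tool, called after "Request:" by a JSON object that holds its "fn" and its "kwargs", one argument or row to a line. play_rows: Moves the arm, as the interface text tells. Its arguments: {"type":"object","properties":{"deltas":{"type":"array","items":{"type":"number"}}},"required":["deltas"]}

```bash
mkdir -p pics; ls
python3 - <<'E'
from station import r, eyes
import cv2
s=r.sense(); print({k:s[k] for k in('time_s','tcp_pos','ee_rot','gripper_width','wrist_force')})
import pickle
for n in('scene','top'):
    c=eyes.capture(n); cv2.imwrite(f'pics/{n}0.png',c['img']); print(n,c['vfov'],c['cx'],c['cy'],c['R'],c['t'])
    pickle.dump(c,open(n+'0.pkl','wb'))
print(r.sense()['time_s'])
E
```

```text
pics
{'time_s': 0.0, 'tcp_pos': array([ 0.24877935, -0.5726894 ,  0.2214543 ]), 'ee_rot': array([[ 9.17292226e-01, -9.50534735e-04, -3.98213596e-01],
       [ 3.98214722e-01,  1.98309629e-03,  9.17290086e-01],
       [-8.22201843e-05, -9.99997582e-01,  2.19759574e-03]]), 'gripper_width': 1.0010040654833416, 'wrist_force': array([-0.89013928,  0.02353763, -0.02418502])}
scene 57.32205052503557 323.6422648077772 198.8108591175684 [[-0.68954162  0.72395737  0.02044722]
 [ 0.43753452  0.43890081 -0.78481184]
 [-0.57714461 -0.53221406 -0.61939671]] [ 0.3669483  -0.12871001  1.29944796]
top 44.928810715207156 310.5593814619684 198.55255558505772 [[-0.02896912 -0.99933063  0.02233996]
 [-0.99682924  0.02722518 -0.07476798]
 [ 0.07410972 -0.02443509 -0.99695069]] [-0.01844559  0.54029169  1.39578321]
0.1
```

View pics/scene0.png

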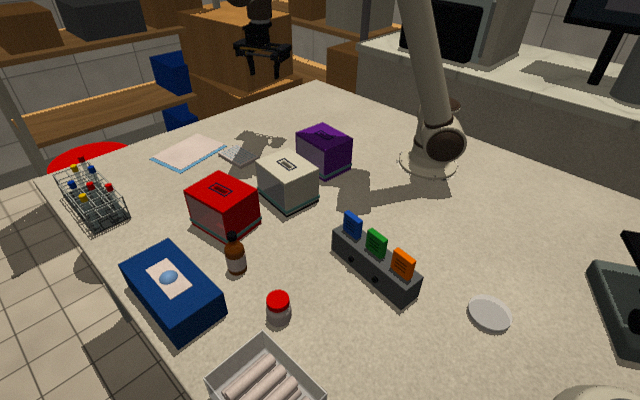

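View pics/top0.png

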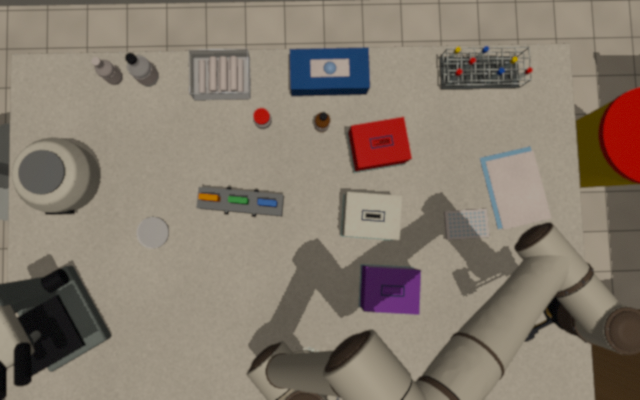

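The scene view shows the amber block at about (403,262) at the near end of the mould, with the white box slot at (287,163). In the top view the amber grip is near (208,197) and the slot near (373,216). I'll enlarge both.

Run:
```python
import cv2
def crop(n,x0,y0,w,h,s,o):
    im=cv2.imread(f'pics/{n}0.png')[y0:y0+h,x0:x0+w]
    im=cv2.resize(im,None,fx=s,fy=s,interpolation=cv2.INTER_CUBIC)
    for x in range((x0+9)//10*10,x0+w,10):
        cv2.line(im,(int((x+.5-x0)*s),0),(int((x+.5-x0)*s),6),(0,0,255),1); cv2.putText(im,str(x),(int((x-x0)*s)-8,18),0,.35,(0,0,255))
    for y in range((y0+9)//10*10,y0+h,10):
        cv2.line(im,(0,int((y+.5-y0)*s)),(6,int((y+.5-y0)*s)),(0,0,255),1); cv2.putText(im,str(y),(8,int((y-y0)*s)+6),0,.35,(0,0,255))
    cv2.imwrite('pics/'+o,im)
crop('top',190,175,100,50,8,'t_mould.png')
crop('top',335,180,75,65,8,'t_box.png')
crop('scene',325,205,100,100,6,'s_mould.png')
crop('scene',250,140,75,75,8,'s_box.png')
```

```text
(no output)
```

View pics/t_mould.png

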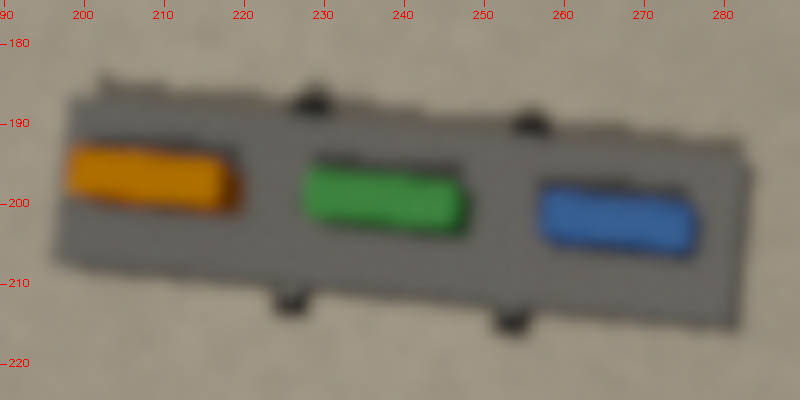

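View pics/t_box.png

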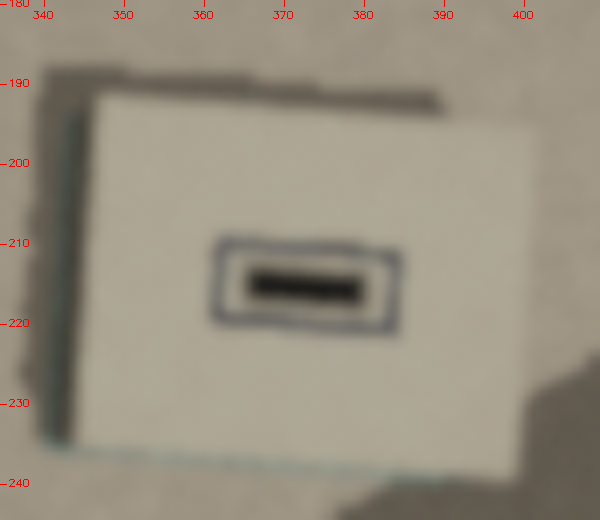

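View pics/s_mould.png

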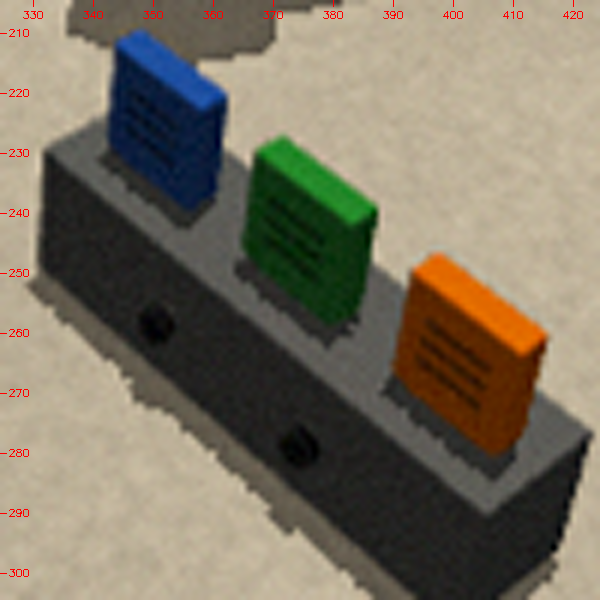

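View pics/s_box.png

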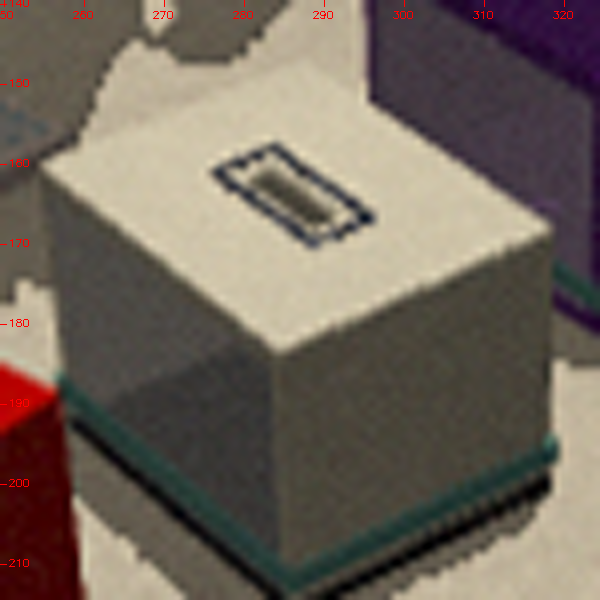

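Read off: amber top-face corners, mould top corners, box roof corners and slot frame in both views. Next I'll fit poses with those.

```bash
cat > h.py <<'E'
import numpy as np, pickle
from scipy.optimize import least_squares
def cam(f): return pickle.load(open(f,'rb'))
def proj(c,X):
    X=np.atleast_2d(X); p=X@np.array(c['R']).T+c['t']; f=200/np.tan(np.radians(c['vfov']/2))
    return np.c_[c['cx']+f*p[:,0]/p[:,2], c['cy']+f*p[:,1]/p[:,2]]
def tri(obs): # [(cam,uv)]
    return least_squares(lambda X:np.concatenate([(proj(c,X)[0]-uv) for c,uv in obs]),[.5,0,.1])
def fitbox(obs,x0): # obs: [(cam, local xyz, uv)], p=x,y,z,yaw
    def res(p):
        c,s=np.cos(p[3]),np.sin(p[3]); Rz=np.array([[c,-s,0],[s,c,0],[0,0,1]])
        return np.concatenate([proj(k,Rz@np.array(l)+p[:3])[0]-uv for k,l,uv in obs])
    return least_squares(res,x0,loss='soft_l1')
def ray(c,uv,z):
    f=200/np.tan(np.radians(c['vfov']/2)); d=np.array(c['R']).T@np.array([(uv[0]-c['cx'])/f,(uv[1]-c['cy'])/f,1]); o=-np.array(c['R']).T@c['t']
    return o+d*(z-o[2])/d[2]
E
python3 - <<'E'
from h import *
T=cam('top0.pkl');S=cam('scene0.pkl')
np.set_printoptions(precision=4,suppress=True)
def show(n,o,x0):
    for lab,sel in(('both',o),('top',[a for a in o if a[0] is T])):
        if lab=='top':
            continue
        q=fitbox(sel,x0);print(n,lab,q.x[:3],np.degrees(q.x[3]));print(q.fun.reshape(-1,2).round(1).tolist())
def rect(hx,hy,z=0): return dict(pp=(hx,hy,z),pm=(hx,-hy,z),mm=(-hx,-hy,z),mp=(-hx,hy,z))
a=rect(.008,.026,.028);b=rect(.008,.026,-.028)
show('amber',[(T,a['pp'],(198.5,192.9)),(T,a['mp'],(197.75,198.5)),(T,a['pm'],(217.6,193.9)),(T,a['mm'],(216.75,200.5)),
(S,a['pm'],(393.2,249.8)),(S,a['mm'],(397.3,246.8)),(S,a['mp'],(415.7,260.3)),(S,a['pp'],(412,263.7)),(S,b['pm'],(390.3,266.7)),(S,b['pp'],(407,280.3)),(S,b['mp'],(411.2,276.5))],[.5,.2,.1,0])
m=rect(.03,.12)
show('mould',[(T,m['pp'],(198.5,186.8)),(T,m['mp'],(196.4,207.3)),(T,m['pm'],(282.6,193.5)),(T,m['mm'],(281.6,215.5)),(S,m['pm'],(332,229.5)),(S,m['pp'],(405.7,290)),(S,m['mp'],(423.2,276.5))],[.5,.1,.07,0])
x=rect(.06,.075)
show('box',[(T,x['pp'],(346.6,191.4)),(T,x['pm'],(401.6,195)),(T,x['mm'],(399.3,239.5)),(T,x['mp'],(343.3,234.5)),(S,x['pm'],(254.5,159.8)),(S,x['pp'],(284.1,183.6)),(S,x['mp'],(318.5,168)),
(T,(0,0,0),(372.7,215.3)),(S,(0,0,0),(286.3,163.8))],[.5,-.1,.12,0])
q=tri([(T,(372.7,215.3)),(S,(286.3,163.8))]);print('slot tri',q.x,q.fun)
E
```

```text
amber both [0.5451 0.2456 0.0984] -6.307645753598952
[[0.0, -0.3], [0.2, 0.0], [0.2, 0.3], [0.5, -0.4], [-0.5, -0.4], [0.3, -0.8], [0.9, -0.3], [-0.3, -0.0], [-1.0, 0.1], [0.3, 0.8], [0.9, 1.0]]
mould both [0.5351 0.1662 0.0702] -6.695688774952454
[[0.0, -0.4], [-0.1, 0.3], [0.9, 0.5], [-0.1, -0.4], [-0.3, -0.2], [0.1, 0.4], [0.5, -0.1]]
box both [ 0.4826 -0.1991  0.1216] -6.170023899161985
[[0.3, -0.5], [0.0, 0.3], [-0.5, -0.3], [0.4, 0.4], [-0.1, 0.1], [0.3, -0.1], [0.5, 0.0], [0.1, -0.3], [-0.0, 0.1]]
slot tri [ 0.482  -0.199   0.1216] [ 0.0805 -0.0851  0.1227  0.0133]
```

Fits agree to under a pixel: the amber grip is at (0.545, 0.246, 0.098) with yaw −6.4°, and the slot at (0.482, −0.199, 0.121) with yaw −6.2°. Now I'll move over the amber block, staying high.

Request:
{"fn": "play_rows", "kwargs": {
  "deltas": [0,30,0,32,0,0,30,0,32,0,0,30,0,32,0,0,30,0,32,0,0,30,0,32,0,0,30,0,32,0,0,30,0,32,0,0,30,0,32,0,0,30,0,32,0,0,30,0,32,0]
}}

```text
time_s: 1.1
tcp_pos: [0.3966, -0.1584, 0.2225]
ee_rot: [[0.917, -0.0, -0.398], [0.398, 0.0, 0.917], [0.0, -1.0, 0.0]]
wrist_force: [0.9, 0.6, 0.3]
gripper_width: 1.003
```

Request:
{"fn": "play_rows", "kwargs": {
  "deltas": [0,30,0,32,0,0,30,0,32,0,0,30,0,32,0,0,30,0,32,0,0,30,0,32,0,0,30,0,32,0,0,30,0,32,0,0,30,0,32,0,0,30,0,32,0,0,30,0,32,0]
}}

```text
time_s: 2.1
tcp_pos: [0.5444, 0.2545, 0.2221]
ee_rot: [[0.917, -0.001, -0.399], [0.399, -0.001, 0.917], [-0.001, -1.0, -0.0]]
wrist_force: [0.8, -0.5, 0.3]
gripper_width: 1.0
```

Request:
{"fn": "play_rows", "kwargs": {
  "deltas": [0,0,0,0,-0.15,0,0,0,0,-0.15,0,0,0,0,-0.15,0,0,0,0,-0.15,0,0,0,0,-0.15,0,0,0,0,-0.15,0,0,0,0,-0.15,0,0,0,0,0,0,0,0,0,0,0,0,0,0]
}}

```text
invalid input at $.deltas: expected a multiple of 5 numbers
```

```bash
cat > st.py <<'E'
from station import r
import numpy as np
np.set_printoptions(precision=4,suppress=True)
def go(tgt,yawdeg):
    s=r.sense();R=np.array(s['ee_rot']);p=np.array(s['tcp_pos'])
    d=R.T@(np.array(tgt)-p)*1000
    zy=np.degrees(np.arctan2(R[1,2],R[0,2])); e=(yawdeg-zy+90)%180-90
    print('t',s['time_s'],'tcp',p,'zyaw',round(zy,2),'tilt',R[2],'w',s['gripper_width'],'F',s['wrist_force'],'M',s['moment'])
    print('delta tool mm',d.round(1),'roll',round(-np.radians(e),4)); print('q',np.array(s['joints']))
E
python3 -c "
from st import *
go([.545,.2457,.085],-6.45)"
```

```text
t 2.1 tcp [0.5444 0.2545 0.2221] zyaw 113.5 tilt [-0.001  -1.     -0.0001] w 1.0000378095830538 F [ 0.8456 -0.5462  0.3105] M [-0.1039 -0.0643 -0.0425]
delta tool mm [ -2.8 137.1  -8.3] roll -1.0481
q [  40.4747   19.7505   -3.0883   -0.0092  -67.2158 -106.9749]
```

Request:
{"fn": "play_rows", "kwargs": {
  "deltas": [0,0,0,0,-0.15,0,0,0,0,-0.15,0,0,0,0,-0.15,0,0,0,0,-0.15,0,0,0,0,-0.15,0,0,0,0,-0.15,0,0,0,0,-0.148,0,0,0,0,0,0,0,0,0,0,0,0,0,0,0]
}}

```text
time_s: 3.1
tcp_pos: [0.5442, 0.2528, 0.2223]
ee_rot: [[0.115, -0.0, -0.993], [0.993, -0.0, 0.115], [-0.0, -1.0, 0.0]]
wrist_force: [-1.1, 0.3, 0.9]
gripper_width: 0.998
```

```bash
python3 -c "
from st import *
from station import eyes
import cv2,pickle
go([.545,.2457,.085],-6.45)
for n in('top','scene'):
    c=eyes.capture(n);pickle.dump(c,open(n+'1.pkl','wb'));cv2.imwrite('pics/%s1.png'%n,c['img'])
c1=cv2.imread('pics/scene1.png')[120:320,280:480];cv2.imwrite('pics/s1.png',cv2.resize(c1,None,fx=3,fy=3,interpolation=2))
"
```

```text
t 3.1 tcp [0.5442 0.2528 0.2223] zyaw 173.41 tilt [-0.0003 -1.      0.0004] w 0.9975908683609049 F [-1.0586  0.2642  0.8709] M [0.036  0.0919 0.0451]
delta tool mm [ -6.9 137.3  -1.6] roll -0.0025
q [ 40.355   19.6417  -3.2115  -0.0053 -67.1727 -46.9454]
```

View pics/s1.png

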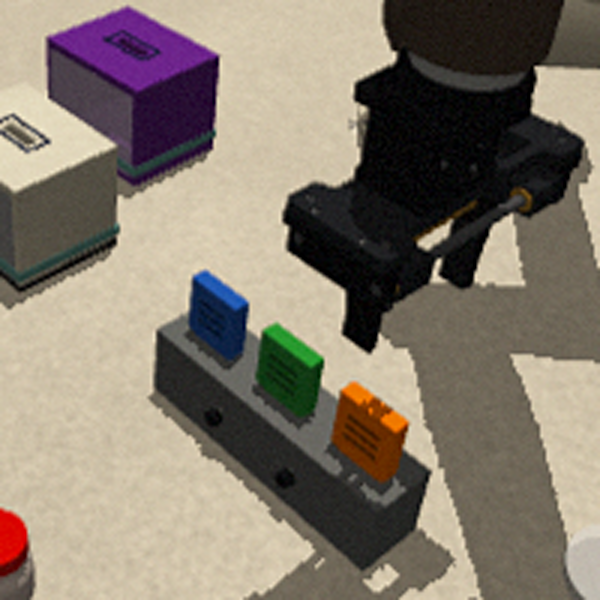

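The open fingers at about (362,335) and (460,275) in the crop straddle the amber block, whose top is at about (370,405). The yaw is right, so I'll descend.

Request:
{"fn": "play_rows", "kwargs": {
  "deltas": [0,-7,10,-1.5,0,0,0,25,0,0,0,0,25,0,0,0,0,25,0,0,0,0,20,0,0,0,0,15,0,0,0,0,10,0,0,0,0,7,0,0,0,0,0,0,0,0,0,0,0,0]
}}

```text
time_s: 4.2
tcp_pos: [0.5455, 0.2458, 0.086]
ee_rot: [[0.113, 0.001, -0.994], [0.994, 0.0, 0.113], [0.001, -1.0, -0.001]]
wrist_force: [-0.2, -0.0, 0.2]
gripper_width: 0.998
```

```bash
python3 -c "
from st import *
from station import eyes
import cv2
go([.545,.2457,.085],-6.45)
c=eyes.capture('scene')['img'][180:330,300:500];cv2.imwrite('pics/s2.png',cv2.resize(c,None,fx=4,fy=4,interpolation=2))
"
```

```text
t 4.2 tcp [0.5455 0.2458 0.086 ] zyaw 173.53 tilt [ 0.0005 -1.     -0.0009] w 0.9979455696736307 F [-0.2181 -0.0314  0.1653] M [-0.021   0.128   0.0166]
delta tool mm [-0.2  1.   0.4] roll -0.0004
q [ 39.7594  26.7551 -13.4996   0.018  -49.6887 -46.2439]
```

View pics/s2.png

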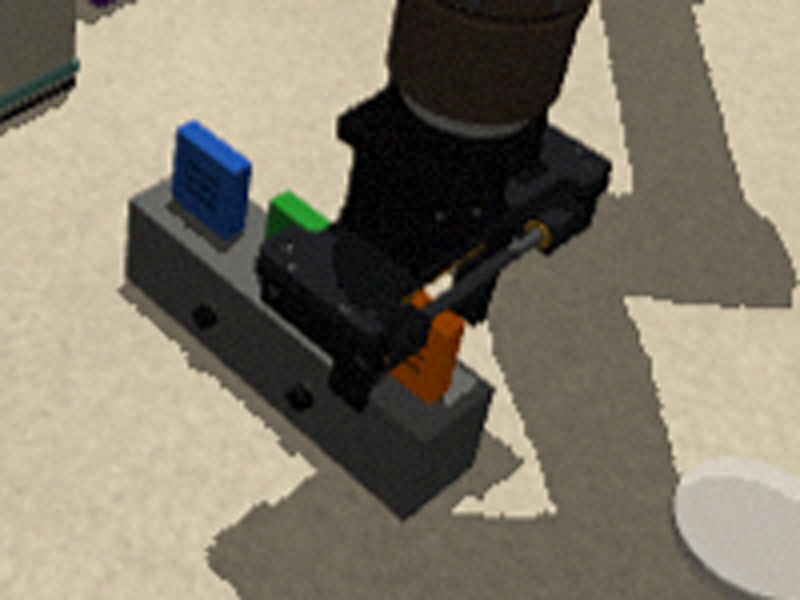

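The fingers straddle the amber block (left finger at about (355,380), block at about (435,350)), and green and blue are untouched. Closing.

Request:
{"fn": "play_rows", "kwargs": {
  "deltas": [255,0,0,0,0,255,0,0,0,0,255,0,0,0,0,255,0,0,0,0,255,0,0,0,0,255,0,0,0,0,255,0,0,0,0,255,0,0,0,0,255,0,0,0,0,255,0,0,0,0]
}}

```text
time_s: 5.25
tcp_pos: [0.5449, 0.2457, 0.0855]
ee_rot: [[0.113, -0.0, -0.994], [0.994, -0.0, 0.113], [-0.0, -1.0, 0.0]]
wrist_force: [-0.1, 0.5, 0.0]
gripper_width: 0.178
```

```bash
python3 -c "
from st import *
go([.545,.2457,.265],-6.45)
"
```

```text
t 5.25 tcp [0.5449 0.2457 0.0855] zyaw 173.52 tilt [-0.0002 -1.      0.0003] w 0.17778691268095895 F [-0.1289  0.4662  0.0181] M [ 0.0158  0.1326 -0.0163]
delta tool mm [  -0.  -179.5    0. ] roll -0.0005
q [ 39.7705  26.7796 -13.5374  -0.0068 -49.701  -46.2439]
```

The width is 0.178 × 87 ≈ 15.5 mm, so the block is gripped. Lifting straight up.

Request:
{"fn": "play_rows", "kwargs": {
  "deltas": [255,0,-3,0,0,255,0,-8,0,0,255,0,-14,0,0,255,0,-22,0,0,255,0,-25,0,0,255,0,-25,0,0,255,0,-25,0,0,255,0,-25,0,0,255,0,-20,0,0,255,0,-8,0,0]
}}

```text
time_s: 6.25
tcp_pos: [0.5459, 0.2461, 0.2637]
ee_rot: [[0.113, 0.004, -0.994], [0.994, 0.003, 0.113], [0.003, -1.0, -0.004]]
wrist_force: [0.4, 0.2, -0.5]
gripper_width: 0.184
```

```bash
python3 -c "
from st import *
from station import eyes
import cv2
go([.482,-.199,.26],-6.2)
c=eyes.capture('scene')['img'][130:330,280:480];cv2.imwrite('pics/s3.png',cv2.resize(c,None,fx=3,fy=3,interpolation=2))
"
```

```text
t 6.25 tcp [0.5459 0.2461 0.2637] zyaw 173.54 tilt [ 0.0032 -1.     -0.004 ] w 0.18373694790314526 F [ 0.368   0.1877 -0.4935] M [0.0714 0.15   0.0517]
delta tool mm [-449.5    2.3   13.4] roll -0.0046
q [ 39.7663  17.8922   0.2148   0.04   -72.0332 -46.2424]
```

View pics/s3.png

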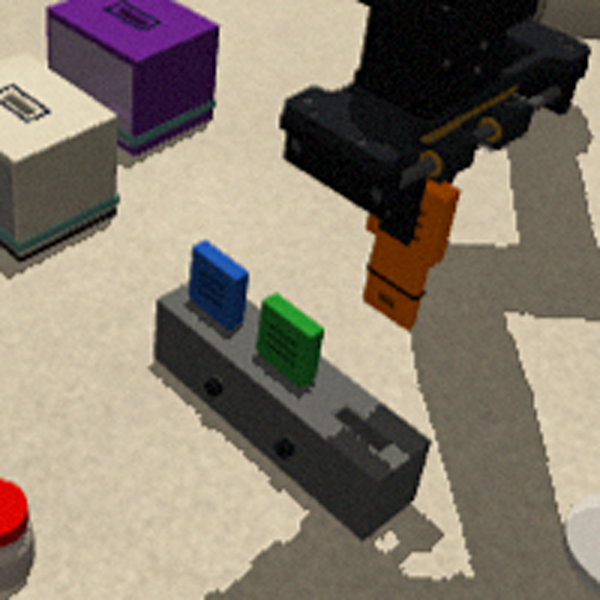

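The amber block is fully out of the mould (tip at about (390,315) in the crop) and hanging straight. Green and blue are still seated. Carrying it to the box.

Request:
{"fn": "play_rows", "kwargs": {
  "deltas": [255,-8,0,0,0,255,-18,0,1,0,255,-28,0,1,0,255,-35,0,1,0,255,-35,0,1,0,255,-35,0,1,0,255,-35,0,1,0,255,-35,0,1,0,255,-35,0,1,0,255,-35,0,1,0]
}}

```text
time_s: 7.3
tcp_pos: [0.5004, -0.0528, 0.2594]
ee_rot: [[0.113, -0.003, -0.994], [0.994, -0.0, 0.113], [-0.001, -1.0, 0.003]]
wrist_force: [0.8, 0.3, -1.0]
gripper_width: 0.181
```

Request:
{"fn": "play_rows", "kwargs": {
  "deltas": [255,-35,0,1,-0.005,255,-35,0,1,0,255,-30,0,1,0,255,-22,0,1,0,255,-15,0,0,0,255,-8,0,0,0,255,-5,0,0,0,255,0,0,0,0,255,0,0,0,0,255,0,0,0,0]
}}

```text
time_s: 8.3
tcp_pos: [0.4821, -0.1985, 0.2605]
ee_rot: [[0.107, -0.0, -0.994], [0.994, 0.0, 0.107], [0.0, -1.0, 0.0]]
wrist_force: [0.9, 0.0, -1.6]
gripper_width: 0.178
```

```bash
cat > shot.py <<'E'
from st import *
from station import eyes
import cv2,pickle,sys
def crop(im,x0,y0,w,h,s,o):
    im=cv2.resize(im[y0:y0+h,x0:x0+w],None,fx=s,fy=s,interpolation=cv2.INTER_CUBIC)
    for x in range((x0+9)//10*10,x0+w,10): cv2.putText(im,str(x),(int((x+.5-x0)*s)-8,12),0,.35,(0,0,255)); cv2.line(im,(int((x+.5-x0)*s),14),(int((x+.5-x0)*s),20),(0,0,255),1)
    for y in range((y0+9)//10*10,y0+h,10): cv2.putText(im,'-'+str(y),(0,int((y+.5-y0)*s)+4),0,.35,(0,0,255))
    cv2.imwrite('pics/'+o,im)
def shots(k,sc,tc,ss=6,ts=6):
    for n,c4,s in(('scene',sc,ss),('top',tc,ts)):
        c=eyes.capture(n);pickle.dump(c,open(n+k+'.pkl','wb'));crop(c['img'],*c4,s,n[0]+k+'.png')
E
python3 -c "
from shot import *
go([.482,-.199,.26],-6.2)
shots('4',(240,80,100,90),(330,170,90,90))
"
```

```text
t 8.3 tcp [ 0.4821 -0.1985  0.2605] zyaw 173.87 tilt [ 0.0001 -1.      0.    ] w 0.17822021466728907 F [ 0.888   0.0274 -1.5717] M [ 0.019   0.0836 -0.033 ]
delta tool mm [-0.5  0.5  0.1] roll 0.0011
q [ -4.5306  10.383  -10.3383  -0.0064 -69.2805  -1.6015]
```

View pics/s4.png

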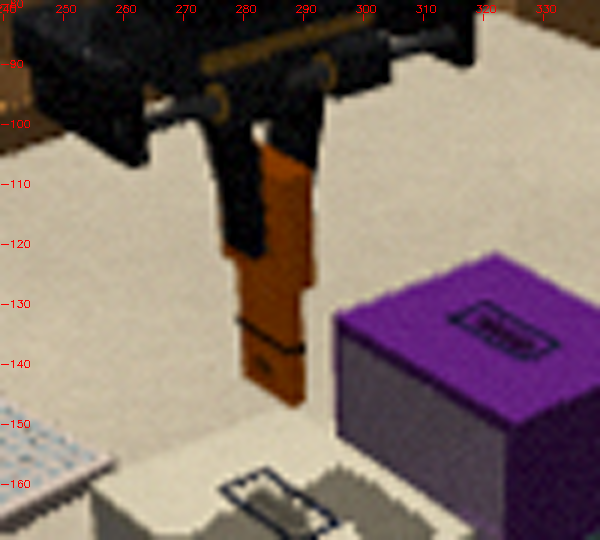

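View pics/t4.png

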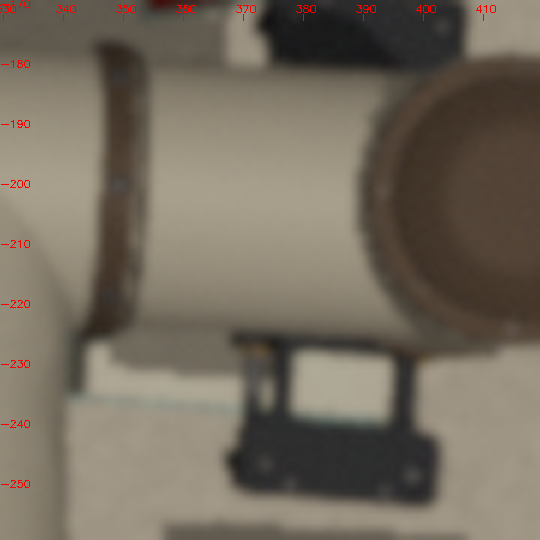

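In the scene view the blade hangs directly above the slot, with its tip corners at about (280,142), (289,147) and (290,146). The arm blocks the top view. I'll go down to about 10 mm above the roof and compare there.

Request:
{"fn": "play_rows", "kwargs": {
  "deltas": [255,0,5,0,0,255,0,10,0,0,255,0,12,0,0,255,0,12,0,0,255,0,8,0,0,255,0,5,0,0,255,0,2,0,0,255,0,0,0,0,255,0,0,0,0,255,0,0,0,0]
}}

```text
time_s: 9.4
tcp_pos: [0.4824, -0.1991, 0.2071]
ee_rot: [[0.108, 0.001, -0.994], [0.994, -0.0, 0.108], [-0.0, -1.0, -0.001]]
wrist_force: [-1.0, 0.6, -0.9]
gripper_width: 0.186
```

```bash
python3 -c "
from shot import *
go([.482,-.199,.206],-6.2)
shots('5',(250,110,70,75),(330,170,90,90),ss=8)
from h import *
S=cam('scene5.pkl'); p=r.sense()['tcp_pos']
zt=p[2]-.0755
c,s=np.cos(np.radians(-6.2)),np.sin(np.radians(-6.2));R=np.array([[c,-s],[s,c]])
for n,hx,hy,z in(('tip',.005,.02,zt),('line',.005,.02,zt+.03),('gripbot',.008,.026,zt+.06),('gript',.008,.026,zt+.116)):
  print(n,[ (l,proj(S,np.r_[R@np.array(q)+p[:2],z])[0].round(1).tolist()) for l,q in(('+-',(hx,-hy)),('++',(hx,hy)),('-+',(-hx,hy)))])
"
```

```text
t 9.4 tcp [ 0.4824 -0.1991  0.2071] zyaw 173.81 tilt [-0.0001 -1.     -0.0011] w 0.18593341130382018 F [-1.0041  0.5894 -0.9194] M [0.0263 0.1229 0.0096]
delta tool mm [0.1 1.1 0.4] roll 0.0003
q [ -4.5931  12.6908 -15.3358   0.0066 -61.9116  -1.5956]
tip [('+-', [280.7, 158.6]), ('++', [288.9, 164.5]), ('-+', [291.8, 163.3])]
line [('+-', [280.2, 149.6]), ('++', [288.5, 155.4]), ('-+', [291.4, 154.2])]
gripbot [('+-', [277.5, 139.7]), ('++', [288.4, 147.1]), ('-+', [293.2, 145.3])]
gript [('+-', [276.3, 121.3]), ('++', [287.6, 128.4]), ('-+', [292.6, 126.7])]
```

View pics/s5.png

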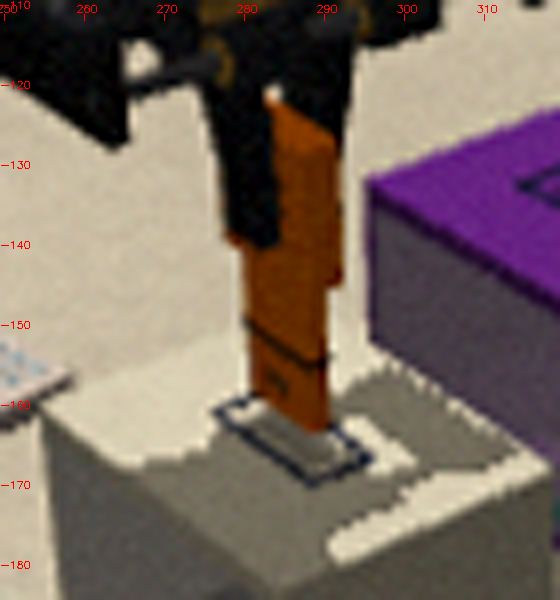

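The blade sits over the slot frame, with tip corners at about (281,158), (288,163) and (290.5,163). That is within about 0.4 px (≈1 mm) of prediction. I'll lower gently and watch the wrist force.

Request:
{"fn": "play_rows", "kwargs": {
  "deltas": [255,0,3,0,0,255,0,3,0,0,255,0,2,0,0,255,0,1,0,0,255,0,1,0,0,255,0,1,0,0,255,0,1,0,0,255,0,0,0,0,255,0,0,0,0,255,0,0,0,0]
}}

```text
time_s: 10.5
tcp_pos: [0.4822, -0.1991, 0.1953]
ee_rot: [[0.108, 0.001, -0.994], [0.994, -0.0, 0.108], [-0.0, -1.0, -0.001]]
wrist_force: [-0.8, 0.6, 6.0]
gripper_width: 0.183
```

Request:
{"fn": "play_rows", "kwargs": {
  "deltas": [255,0,0.5,0,0,255,0,0.5,0,0,255,0,0.5,0,0,255,0,0.5,0,0,255,0,0.5,0,0,255,0,0.5,0,0,255,0,0,0,0,255,0,0,0,0,255,0,0,0,0,255,0,0,0,0]
}}

```text
time_s: 11.5
tcp_pos: [0.4824, -0.1993, 0.1951]
ee_rot: [[0.107, 0.002, -0.994], [0.994, -0.002, 0.107], [-0.001, -1.0, -0.002]]
wrist_force: [-5.1, 3.6, 17.1]
gripper_width: 0.181
```

```bash
python3 -c "
from shot import *
go([.482,-.199,.206],-6.2)
shots('6',(250,110,70,75),(330,170,90,90),ss=8)
"
```

```text
t 11.5 tcp [ 0.4824 -0.1993  0.1951] zyaw 173.88 tilt [-0.0013 -1.     -0.0022] w 0.181081025840686 F [-5.0891  3.5988 17.0897] M [1.4809 2.0684 0.0092]
delta tool mm [  0.3 -10.9   0.4] roll 0.0014
q [ -4.5737  13.2652 -16.4547   0.0917 -60.1582  -1.5943]
```

View pics/s6.png

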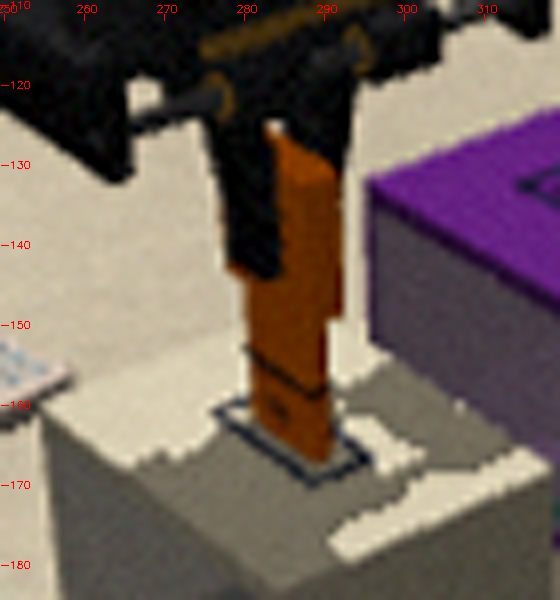

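Contact begins with the tip at z ≈ 0.1195, with an upward 17 N and a lateral force of (−5, +3.6). So the blade is on the chamfer or rim, and the slot is pushing it toward −x, +y. I'll lift slightly, shift that way and try again.

Request:
{"fn": "play_rows", "kwargs": {
  "deltas": [255,0,-3,0,0,255,0,0,0,0,255,1,0,1.5,0,255,0,0,0,0,255,0,1,0,0,255,0,1,0,0,255,0,1,0,0,255,0,0,0,0,255,0,0,0,0,255,0,0,0,0]
}}

```text
time_s: 12.6
tcp_pos: [0.4823, -0.1987, 0.1952]
ee_rot: [[0.106, 0.005, -0.994], [0.994, -0.003, 0.106], [-0.002, -1.0, -0.005]]
wrist_force: [-2.1, 2.0, 17.4]
gripper_width: 0.182
```

```bash
python3 -c "
from st import *
go([.482,-.199,.206],-6.2)"
```

```text
t 12.6 tcp [ 0.4823 -0.1987  0.1952] zyaw 173.89 tilt [-0.0021 -1.     -0.0049] w 0.18158948797437435 F [-2.0559  1.9857 17.3586] M [ 0.5276  0.9056 -0.0308]
delta tool mm [ -0.4 -10.8   0.2] roll 0.0016
q [ -4.468   13.1461 -16.6254   0.1481 -59.954   -1.7124]
```

The load is still 17 N at the same height, so the tip is not in the slot. I'll lift a few mm and measure blade against slot more finely, with an overlay.

Request:
{"fn": "play_rows", "kwargs": {
  "deltas": [255,0,-2,0,0,255,0,-1,0,0,255,0,0,0,0,255,0,0,0,0,255,0,0,0,0,255,0,0,0,0,255,0,0,0,0,255,0,0,0,0,255,0,0,0,0,255,0,0,0,0]
}}

```text
time_s: 13.6
tcp_pos: [0.482, -0.1983, 0.1953]
ee_rot: [[0.107, 0.003, -0.994], [0.994, -0.001, 0.107], [-0.001, -1.0, -0.003]]
wrist_force: [2.0, -1.5, 7.0]
gripper_width: 0.183
```

```bash
python3 -c "
from shot import *
from h import *
go([.482,-.199,.206],-6.2)
ims=[]
for i in range(4):
    c=eyes.capture('scene'); ims.append(c['img'].astype(float))
c['img']=np.mean(ims,0); pickle.dump(c,open('scene7.pkl','wb'))
s=r.sense();print(s['tcp_pos'],s['wrist_force'],s['time_s'])
im=np.clip(c['img']*1.3,0,255).astype('uint8')
crop(im,268,135,38,40,14,'s7.png')
c0=cam('scene0.pkl');crop(np.clip(c0['img']*1.3,0,255).astype('uint8'),268,145,38,35,14,'s0z.png')
"
```

```text
t 13.6 tcp [ 0.482  -0.1983  0.1953] zyaw 173.84 tilt [-0.0009 -1.     -0.0029] w 0.18321877525105038 F [ 2.0401 -1.5107  6.9996] M [-0.4664 -0.4999 -0.0227]
delta tool mm [ -0.7 -10.7  -0.1] roll 0.0007
q [ -4.4764  13.1647 -16.543    0.0651 -60.1281  -1.7179]
[ 0.482  -0.1983  0.1953] [ 2.5166 -1.0308  6.1485] 13.8
```

View pics/s7.png

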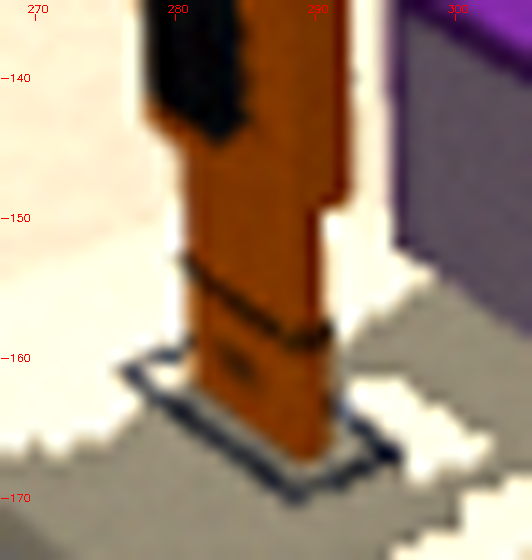

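View pics/s0z.png

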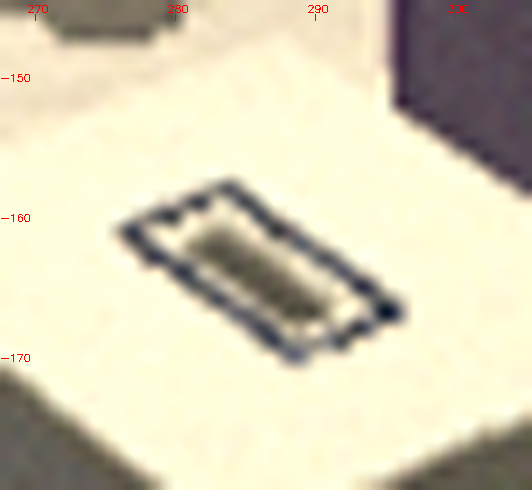

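In the zoom the blade's bottom corners are at about (281.4,162.2), (288.9,167.4) and (291.1,166.3). The slot's matching corners are at about (280.7,162.4), (288.9,167.5) and (290.7,166.6). The image therefore says y is now good and my −x shift was wrong, so I'll undo the x shift and press lightly again.

Request:
{"fn": "play_rows", "kwargs": {
  "deltas": [255,0,-3,0,0,255,0,0,0,0,255,0.3,0,-1.5,0,255,0,0,0,0,255,0,1,0,0,255,0,1,0,0,255,0,1,0,0,255,0,1,0,0,255,0,0,0,0,255,0,0,0,0]
}}

```text
time_s: 14.8
tcp_pos: [0.4821, -0.1978, 0.1953]
ee_rot: [[0.107, 0.0, -0.994], [0.994, -0.001, 0.107], [-0.001, -1.0, -0.0]]
wrist_force: [-1.2, 1.8, 7.9]
gripper_width: 0.176
```

```bash
python3 -c "
from st import *
go([.482,-.199,.206],-6.2)"
```

```text
t 14.8 tcp [ 0.4821 -0.1978  0.1953] zyaw 173.85 tilt [-0.0005 -1.     -0.0005] w 0.1759757020896799 F [-1.1907  1.8419  7.9015] M [0.7864 1.1108 0.0272]
delta tool mm [ -1.2 -10.7  -0. ] roll 0.0008
q [ -4.4327  13.2304 -16.452    0.0363 -60.2902  -1.7395]
```

The contact height hasn't changed (0.1953), so the tip is resting on the roof or rim. I'll fit the blade silhouette and the frame sub-pixel in the same camera.

```bash
cat > fit.py <<'E'
from h import *
import cv2
def rz(y): c,s=np.cos(y),np.sin(y);return np.array([[c,-s,0],[s,c,0],[0,0,1]])
SS=16
def rend(c,polys,win,sig):
    x0,y0,w,h=win; out=np.zeros((h*SS,w*SS),np.float32)
    for P,v in polys:
        q=(proj(c,P)-[x0-.5,y0-.5])*SS-.5
        if v is None: q=cv2.convexHull(q.astype(np.float32))[:,0]; v=1
        cv2.fillPoly(out,[np.round(q*16).astype(np.int32)],float(v),lineType=cv2.LINE_8,shift=4)
    out=cv2.GaussianBlur(out,(0,0),sig*SS)
    return cv2.resize(out,(w,h),interpolation=cv2.INTER_AREA)
def rect(x,y,z,yaw,hx,hy): return (rz(yaw)@np.array([[hx,hy,0],[hx,-hy,0],[-hx,-hy,0],[-hx,hy,0]]).T).T+[x,y,z]
def fitframe(c,win,z,g):
    x0,y0,w,h=win; I=c['img'][y0:y0+h,x0:x0+w].astype(float).mean(2)
    def model(p):
        x,y,yaw,hx,hy,wd,sa,sig=p
        m=rend(c,[(rect(x,y,z,yaw,hx,hy),1),(rect(x,y,z,yaw,hx-wd,hy-wd),0)],win,abs(sig)+.05)
        s=rend(c,[(rect(x,y,z,yaw,.006,.021),1)],win,abs(sig)+.05)
        A=np.c_[m.ravel(),s.ravel(),np.ones(m.size),np.tile(np.arange(w),h),np.repeat(np.arange(h),w)]
        k=np.linalg.lstsq(A,I.ravel(),rcond=None)[0]
        return (A@k-I.ravel())
    from scipy.optimize import minimize
    b=None
    sc=np.array([.002,.002,.03,.001,.001,.0005,1,.2])
    f=lambda d:(model(g+d*sc)**2).mean()
    q=minimize(f,np.zeros(8),method='Nelder-Mead',options=dict(maxiter=3000,maxfev=3000,initial_simplex=np.vstack([np.zeros(8),np.eye(8)])))
    return g+q.x*sc,q.fun**.5
def fitblade(c,win,z,g,useyaw=False):
    x0,y0,w,h=win; I=c['img'][y0:y0+h,x0:x0+w].astype(float); O=(I[...,2]-I[...,0])
    from scipy.optimize import minimize
    def f(d):
        x,y,sig,zz=g[0]+d[0]*.002,g[1]+d[1]*.002,abs(.4+d[2]*.2)+.05,z
        yaw=g[2]+(d[3]*.03 if useyaw else 0)
        P=np.vstack([rect(x,y,zz,yaw,.005,.02),rect(x,y,zz+.06,yaw,.005,.02)])
        m=rend(c,[(P,None)],win,sig)
        A=np.c_[m.ravel(),np.ones(m.size)];k=np.linalg.lstsq(A,O.ravel(),rcond=None)[0]
        return ((A@k-O.ravel())**2).mean()
    n=4 if useyaw else 3
    q=minimize(f,np.zeros(n),method='Nelder-Mead',options=dict(maxiter=800,initial_simplex=np.vstack([np.zeros(n),np.eye(n)])))
    return g[0]+q.x[0]*.002,g[1]+q.x[1]*.002,q.x[2:],q.fun**.5
E
python3 - <<'E'
from shot import *
from fit import *
ims=[]
for i in range(4):
    c=eyes.capture('scene'); ims.append(c['img'].astype(float))
c['img']=np.mean(ims,0); pickle.dump(c,open('scene8.pkl','wb'))
np.set_printoptions(precision=4,suppress=True)
g=np.array([.4824,-.199,-.108,.014,.030,.002,0,.4])
S0=cam('scene0.pkl');T0=cam('top0.pkl')
for z in(.12,.1216):
  print('frame scene',z,*fitframe(S0,(272,153,28,21),z,g)); print('frame top',z,*fitframe(T0,(357,204,32,23),z,g))
for k in('scene5','scene7','scene8'):
  z={'scene5':.1318,'scene7':.12,'scene8':.12}[k]
  print(k,fitblade(cam(k+'.pkl'),(274,158 if 0 else 150,22,21),z,[.4824,-.199,-.108]),fitblade(cam(k+'.pkl'),(274,150,22,21),z,[.4824,-.199,-.108],True))
E
```

```text
frame scene 0.12 [ 0.4815 -0.2011 -0.0925  0.0139  0.0308  0.0022  0.5076  0.4222] 14.84365527521587
frame top 0.12 [ 0.4815 -0.1992 -0.1052  0.0139  0.0309  0.0023 -2.2098  0.8934] 3.537975018131313
frame scene 0.1216 [ 0.4831 -0.1992 -0.0971  0.0138  0.0306  0.0021  0.1408  0.4246] 14.712862277245339
frame top 0.1216 [ 0.4815 -0.1989 -0.0996  0.0138  0.0307  0.0019 -1.4085  0.9035] 3.570295246700789
scene5 (np.float64(0.4812884305552493), np.float64(-0.20253676572772966), array([0.9889]), np.float64(15.552102739382576)) (np.float64(0.48133763244503813), np.float64(-0.20219513430237607), array([-0.494 , -2.1956]), np.float64(15.116078823803562))
scene7 (np.float64(0.4814266284886481), np.float64(-0.2012127100952263), array([0.0769]), np.float64(15.787353774164854)) (np.float64(0.48115831648249524), np.float64(-0.20114131193425144), array([-0.2419, -3.038 ]), np.float64(15.021748535361224))
scene8 (np.float64(0.4809669419462801), np.float64(-0.2007633854476747), array([-0.5123]), np.float64(16.030362886708225)) (np.float64(0.4808522572739732), np.float64(-0.20030369473110754), array([-2.    , -2.5257]), np.float64(15.390828837176562))
```

```bash
cat >> fit.py <<'E'
def fitblade2(c,win,z,g,useyaw=False):
    x0,y0,w,h=win; I=c['img'][y0:y0+h,x0:x0+w].astype(float)
    # two-class labelling via colour: orange plane vs background
    O=np.clip((I[...,2]-I[...,0])/(I[...,2]+I[...,0]+8),0,1)
    W=(I.sum(2)>95).astype(float)
    from scipy.optimize import minimize
    def f(d,ret=False):
        x,y,sig=g[0]+d[0]*.002,g[1]+d[1]*.002,abs(.4+d[2]*.2)+.05
        yaw=g[2]+(d[3]*.03 if useyaw else 0)
        P=np.vstack([rect(x,y,z,yaw,.005,.02),rect(x,y,z+.06,yaw,.005,.02)])
        m=rend(c,[(P,None)],win,sig)
        ww=W.ravel()
        A=np.c_[m.ravel(),np.ones(m.size)]*ww[:,None];k=np.linalg.lstsq(A,O.ravel()*ww,rcond=None)[0]
        return ((A@k-O.ravel()*ww)**2).sum()/ww.sum()
    n=4 if useyaw else 3
    q=minimize(f,np.zeros(n),method='Nelder-Mead',options=dict(maxiter=800,initial_simplex=np.vstack([np.zeros(n),np.eye(n)])))
    return np.round([g[0]+q.x[0]*.002,g[1]+q.x[1]*.002,g[2]+(q.x[3]*.03 if useyaw else 0),q.fun**.5],4)
E
python3 - <<'E'
from fit import *
for k in('scene5','scene7','scene8'):
  z={'scene5':.1318,'scene7':.12,'scene8':.12}[k]
  C=cam(k+'.pkl')
  if k=='scene8': 
    I=C['img'][161:165,276:296].astype(int); print(I[1].tolist())
  for u in(0,1): print(k,fitblade2(C,(274,150,22,21),z,[.4824,-.199,-.108],u))
E
python3 -c "
from shot import *
c=pickle.load(open('scene8.pkl','rb'))
crop(np.clip(c['img']*1.6,0,255).astype('uint8'),268,138,38,36,16,'s8.png')"
```

```text
scene5 [ 0.4813 -0.2021 -0.108   0.1088]
scene5 [ 0.4808 -0.2018 -0.2594  0.0546]
scene7 [ 0.4814 -0.2008 -0.108   0.1146]
scene7 [ 0.4808 -0.2009 -0.2482  0.0538]
[[158, 185, 196], [94, 97, 101], [82, 79, 82], [138, 152, 158], [134, 156, 166], [92, 113, 123], [18, 50, 93], [0, 41, 100], [0, 40, 91], [1, 31, 72], [1, 30, 70], [0, 40, 96], [0, 41, 97], [0, 41, 96], [0, 36, 91], [8, 47, 91], [88, 104, 111], [160, 188, 198], [165, 193, 203], [163, 189, 201]]
scene8 [ 0.481  -0.2004 -0.108   0.1146]
scene8 [ 0.4807 -0.2002 -0.2394  0.0588]
```

View pics/s8.png

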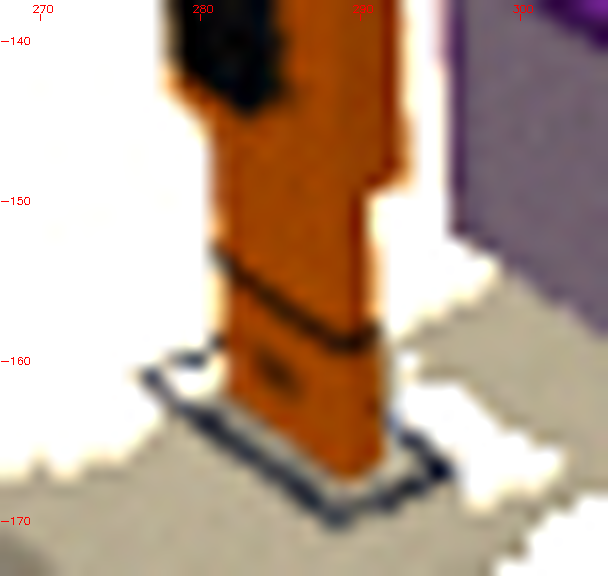

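The silhouette fit strongly prefers a blade yaw of about −0.25 rad, against −0.10 for the slot. I'll check the method on the unmoved green and blue grips before trusting it.

```bash
cat >> fit.py <<'E'
def fitgen(c,win,hx,hy,z0,z1,ch,g):
    x0,y0,w,h=win; I=c['img'][y0:y0+h,x0:x0+w].astype(float)
    a,b=ch; O=np.clip((I[...,a]-I[...,b])/(I[...,a]+I[...,b]+8),0,1); W=(I.sum(2)>0).astype(float).ravel()
    from scipy.optimize import minimize
    def f(d):
        x,y,sig,yaw=g[0]+d[0]*.002,g[1]+d[1]*.002,abs(.4+d[2]*.2)+.05,g[2]+d[3]*.03
        P=np.vstack([rect(x,y,z0,yaw,hx,hy),rect(x,y,z1,yaw,hx,hy)])
        m=rend(c,[(P,None)],win,sig); A=np.c_[m.ravel(),np.ones(m.size)]
        k=np.linalg.lstsq(A,O.ravel(),rcond=None)[0]; return ((A@k-O.ravel())**2).mean()
    q=minimize(f,np.zeros(4),method='Nelder-Mead',options=dict(maxiter=900,initial_simplex=np.vstack([np.zeros(4),np.eye(4)])))
    return np.round([g[0]+q.x[0]*.002,g[1]+q.x[1]*.002,g[2]+q.x[3]*.03,q.fun**.5],4)
E
python3 - <<'E'
from fit import *
S=cam('scene0.pkl');T=cam('top0.pkl')
print('amber0',fitgen(S,(383,240,40,47),.008,.026,.07,.126,(2,0),[.545,.2457,-.11]))
print('blue0',fitgen(S,(337,205,30,43),.008,.026,.07,.126,(0,2),[.526,.087,-.11]))
print('green0',fitgen(S,(361,222,32,42),.008,.026,.07,.126,(1,2),[.535,.166,-.11]))
print('amber0 top',fitgen(T,(193,187,33,20),.008,.026,.07,.126,(2,0),[.545,.2457,-.11]))
print('green0 top',fitgen(T,(223,190,31,18),.008,.026,.07,.126,(1,2),[.535,.166,-.11]))
S5=cam('scene5.pkl')
E
```

```text
amber0 [ 0.545   0.2453 -0.1789  0.0743]
blue0 [ 0.5258  0.087  -0.2144  0.077 ]
green0 [ 0.536   0.1667 -0.1921  0.0899]
amber0 top [ 0.5458  0.2484 -0.1344  0.0724]
green0 top [ 0.5363  0.1684 -0.1392  0.0227]
```

The control shows this fit has a yaw bias of about −0.08 on the untouched blocks, so the blade is aligned within tolerance. In position it is within 1–2 mm of the slot. The lateral force keeps pointing +y, so I'll slide that way under a light push and feel for the drop.

Request:
{"fn": "play_rows", "kwargs": {
  "deltas": [255,0.3,0,0,0,255,0.3,0.5,0,0,255,0.3,0,0,0,255,0.3,0,0,0,255,0.3,0,0,0,255,0,0,0,0,255,0,0,0,0,255,0,0,0,0,255,0,0,0,0,255,0,0,0,0]
}}

```text
time_s: 16.0
tcp_pos: [0.4822, -0.1974, 0.1953]
ee_rot: [[0.107, 0.0, -0.994], [0.994, -0.003, 0.107], [-0.003, -1.0, -0.001]]
wrist_force: [-3.8, -0.4, 9.4]
gripper_width: 0.183
```

```bash
python3 -c "
from st import *
go([.482,-.199,.206],-6.2)"
```

```text
t 16.0 tcp [ 0.4822 -0.1974  0.1953] zyaw 173.86 tilt [-0.0025 -1.     -0.0006] w 0.18347757062559242 F [-3.8032 -0.4159  9.3973] M [-0.3001  1.3833  0.0079]
delta tool mm [ -1.7 -10.7  -0. ] roll 0.0011
q [ -4.3085  13.2009 -16.5382   0.1692 -60.234   -1.9122]
```

The y force is gone and a −x force remains, so I'll slide toward −x.

Request:
{"fn": "play_rows", "kwargs": {
  "deltas": [255,0,0,0.4,0,255,0,0,0.4,0,255,0,0,0.4,0,255,0,0,0.4,0,255,0,0,0.4,0,255,0,0,0,0,255,0,0,0,0,255,0,0,0,0,255,0,0,0,0,255,0,0,0,0]
}}

```text
time_s: 17.0
tcp_pos: [0.4817, -0.1972, 0.1953]
ee_rot: [[0.107, 0.004, -0.994], [0.994, -0.003, 0.107], [-0.003, -1.0, -0.004]]
wrist_force: [-0.8, -1.8, 6.5]
gripper_width: 0.182
```

```bash
python3 -c "
from st import *
go([.482,-.199,.206],-6.2)"
```

```text
t 17.0 tcp [ 0.4817 -0.1972  0.1953] zyaw 173.87 tilt [-0.0025 -1.     -0.0042] w 0.18166274250341205 F [-0.8286 -1.831   6.5497] M [-0.6541  0.3619  0.0288]
delta tool mm [ -1.8 -10.7  -0.5] roll 0.0012
q [ -4.2945  13.0473 -16.7398   0.1747 -59.9753  -1.9269]
```

TCP x has been pinned at 0.482 throughout: my hops never cleared contact, so x is unexplored. I'll lift properly and re-read the pose.

Request:
{"fn": "play_rows", "kwargs": {
  "deltas": [255,0,-2,0,0,255,0,-2,0,0,255,0,-2,0,0,255,0,0,0,0,255,0,0,0,0,255,0,0,0,0,255,0,0,0,0,255,0,0,0,0,255,0,0,0,0,255,0,0,0,0]
}}

```text
time_s: 18.0
tcp_pos: [0.4804, -0.196, 0.199]
ee_rot: [[0.108, -0.0, -0.994], [0.994, 0.0, 0.108], [0.0, -1.0, 0.0]]
wrist_force: [0.2, -0.5, -1.6]
gripper_width: 0.182
```

Run:
```python
from shot import *
from fit import *
go([.482,-.199,.206],-6.2)
ims=[]
for i in range(3):
    c=eyes.capture('scene'); ims.append(c['img'].astype(float))
c['img']=np.mean(ims,0); pickle.dump(c,open('scene9.pkl','wb'))
crop(np.clip(c['img']*1.6,0,255).astype('uint8'),268,120,38,54,11,'s9.png')
p=r.sense()['tcp_pos'];print(p)
for dz in(.0745,.0755,.0765):
  print(fitblade2(c,(274,148,22,21),p[2]-dz,[.4824,-.199,-.108]))
t=eyes.capture('top'); crop(np.clip(t['img']*1.6,0,255).astype('uint8'),335,180,75,65,8,'t9.png')
```

```text
t 18.0 tcp [ 0.4804 -0.196   0.199 ] zyaw 173.81 tilt [ 0.     -1.      0.0001] w 0.1824880490737099 F [ 0.2365 -0.451  -1.5935] M [-0.0214  0.0646  0.017 ]
delta tool mm [-2.8 -7.  -1.9] roll 0.0002
q [ -4.2589  12.8371 -16.3805  -0.0003 -60.7857  -1.9283]
[ 0.4804 -0.1961  0.199 ]
[ 0.4797 -0.1985 -0.108   0.1222]
[ 0.4787 -0.1995 -0.108   0.1209]
[ 0.4785 -0.1995 -0.108   0.1197]
```

View pics/s9.png

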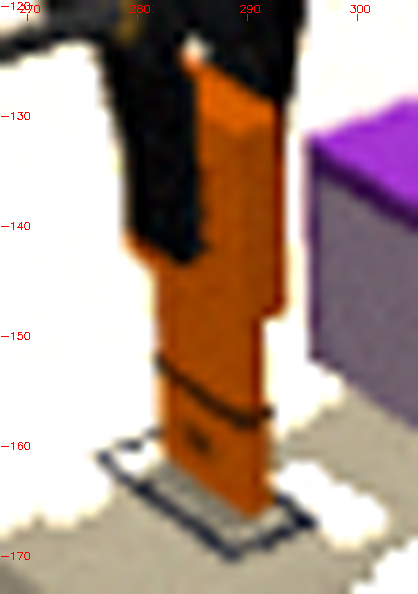

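View pics/t9.png

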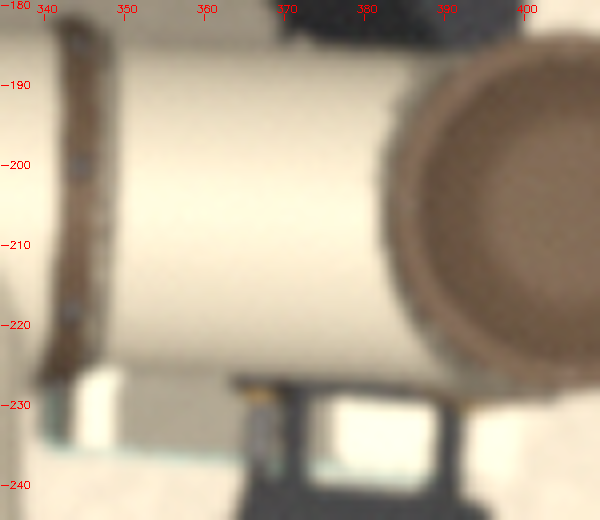

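With the blade 3.5 mm above the roof it appears shifted toward the right and back of the frame. The fitted correction points to TCP ≈ (0.4835, −0.1975). Hop there and press lightly.

Request:
{"fn": "play_rows", "kwargs": {
  "deltas": [255,-1.2,0,-3.2,0,255,0,0,0,0,255,0,1,0,0,255,0,1,0,0,255,0,1,0,0,255,0,1,0,0,255,0,1,0,0,255,0,0,0,0,255,0,0,0,0,255,0,0,0,0]
}}

```text
time_s: 19.2
tcp_pos: [0.4834, -0.1976, 0.1954]
ee_rot: [[0.107, 0.001, -0.994], [0.994, -0.001, 0.107], [-0.0, -1.0, -0.001]]
wrist_force: [-1.7, 1.6, 6.0]
gripper_width: 0.18
```

```bash
python3 -c "
from st import *
go([.482,-.199,.206],-6.2)"
```

```text
t 19.2 tcp [ 0.4834 -0.1976  0.1954] zyaw 173.84 tilt [-0.0005 -1.     -0.0006] w 0.17976301674155643 F [-1.6645  1.5698  5.9586] M [0.6292 0.9014 0.0151]
delta tool mm [ -1.5 -10.6   1.3] roll 0.0007
q [ -4.3992  13.3328 -16.2886   0.0335 -60.3458  -1.776 ]
```

The contact height is unchanged again. The scene fits show the blade about 3 mm off the TCP axis toward −y, which it wasn't at the grasp, so the block may have pivoted in the grip. I'll fit the block's tilt from the picture with an unbiased edge measure, using the untouched blocks as a control.

```bash
cat > fit2.py <<'E'
from fit import *
from scipy.optimize import minimize
from scipy.spatial.transform import Rotation as Ro
def boxpts(hx,hy,z0,z1): return np.array([[a*hx,b*hy,z] for a in(1,-1) for b in(1,-1) for z in(z0,z1)])
GR=boxpts(.008,.026,-.028,.028); BL=boxpts(.005,.02,-.088,-.028)
def alpha(c,win,ch):
    x0,y0,w,h=win; B=c['img'][y0-6:y0+h+6,x0-6:x0+w+6].astype(np.float32)[...,ch]
    bg=cv2.dilate(B,np.ones((5,5)));bg=cv2.GaussianBlur(bg,(0,0),1)
    a=1-B/np.maximum(bg,40); return np.clip(a,0,1)[6:-6,6:-6]
def fitblock(c,win,g,yaw,ch=0,parts=(GR,BL),free=('x','y','tx'),excl=None):
    # g: grip centre; tilt tx about block x axis, ty about y, pivot at grip centre
    x0,y0,w,h=win; O=alpha(c,win,ch); I=c['img'][y0:y0+h,x0:x0+w].astype(float)
    W=np.ones((h,w))
    if excl is not None: W*=excl(I)
    W=W.ravel(); sc=dict(x=.002,y=.002,z=.002,tx=.03,ty=.03,yaw=.03)
    def f(d):
        v=dict(x=0,y=0,z=0,tx=0,ty=0,yaw=0); 
        for k,q in zip(free,d[1:]): v[k]=q*sc[k]
        R=Ro.from_euler('ZYX',[yaw+v['yaw'],v['ty'],v['tx']]).as_matrix()
        o=np.array(g)+[v['x'],v['y'],v['z']]
        m=rend(c,[(P@R.T+o,None) for P in parts],win,abs(.4+d[0]*.2)+.05).ravel()
        A=np.c_[m,np.ones(m.size)]*W[:,None]; b=O.ravel()*W
        k=np.linalg.lstsq(A,b,rcond=None)[0]; return ((A@k-b)**2).sum()/W.sum()
    n=len(free)+1
    q=minimize(f,np.zeros(n),method='Nelder-Mead',options=dict(maxiter=1500,maxfev=1500,xatol=1e-3,fatol=1e-8,initial_simplex=np.vstack([np.zeros(n),np.eye(n)])))
    return {k:round(float(a*sc[k]+dict(x=g[0],y=g[1],z=g[2],tx=0,ty=0,yaw=yaw)[k]),4) for k,a in zip(free,q.x[1:])},round(float(q.fun**.5),4)
E
python3 - <<'E'
from fit2 import *
S=cam('scene0.pkl')
for fr in(('x','y'),('x','y','yaw'),('x','y','tx','ty')):
  print('amber0',fitblock(S,(386,241,34,34),[.545,.2457,.098],-.115,parts=(GR,),free=fr))
from fit2 import rend
ex=lambda I:~((cv2.dilate(((I.sum(2)<75)).astype(np.uint8),np.ones((3,3))))>0)
for k,tcp in(('scene5',(.4824,-.1991,.2071)),('scene9',(.4804,-.196,.199))):
  C=cam(k+'.pkl'); g=[tcp[0],tcp[1],tcp[2]-.0855+.098]
  v=int(proj(C,[g])[0][1])
  for fr in(('x','y'),('x','y','tx'),('x','y','yaw'),('x','y','tx','yaw')):
    print(k,fitblock(C,(278,v+10,19,30),g,-.108,free=fr,excl=ex))
E
```

```text
amber0 ({'x': 0.5462, 'y': 0.2461}, 0.1299)
amber0 ({'x': 0.5462, 'y': 0.246, 'yaw': -0.1762}, 0.1256)
amber0 ({'x': 0.546, 'y': 0.2459, 'tx': 0.0105, 'ty': 0.0119}, 0.1288)
scene5 ({'x': 0.4819, 'y': -0.2006}, 0.195)
scene5 ({'x': 0.4822, 'y': -0.2022, 'tx': 0.0377}, 0.1915)
scene5 ({'x': 0.4817, 'y': -0.2011, 'yaw': -0.194}, 0.1759)
scene5 ({'x': 0.4815, 'y': -0.2031, 'tx': 0.0509, 'yaw': -0.1855}, 0.1777)
scene9 ({'x': 0.4808, 'y': -0.1965}, 0.1933)
scene9 ({'x': 0.481, 'y': -0.1984, 'tx': 0.0422}, 0.1893)
scene9 ({'x': 0.4794, 'y': -0.1984, 'yaw': -0.212}, 0.1751)
scene9 ({'x': 0.4808, 'y': -0.1964, 'tx': -0.0023, 'yaw': -0.2146}, 0.1777)
```

The image estimates scatter by about 1.5 mm around TCP (0.483, −0.199), so I'll find the slot by touch. Hop to the −y side, press lightly, then slide slowly along +y and watch for a drop.

Request:
{"fn": "play_rows", "kwargs": {
  "deltas": [255,0,-3,0,0,255,-2.7,0,0,0,255,-2.7,0,0,0,255,0,0,0,0,255,0,1,0,0,255,0,1,0,0,255,0,1,0,0,255,0,0,0,0,255,0,0,0,0,255,0,0,0,0]
}}

```text
time_s: 20.2
tcp_pos: [0.4829, -0.2031, 0.1954]
ee_rot: [[0.107, 0.0, -0.994], [0.994, -0.001, 0.107], [-0.001, -1.0, -0.001]]
wrist_force: [-2.5, 1.1, 6.6]
gripper_width: 0.181
```

```bash
python3 -c "
from st import *
go([.482,-.199,.206],-6.2)"
```

```text
t 20.2 tcp [ 0.4829 -0.2031  0.1954] zyaw 173.85 tilt [-0.0007 -1.     -0.0005] w 0.18094990027119345 F [-2.5143  1.0552  6.6321] M [ 0.4308  0.8829 -0.0238]
delta tool mm [  3.9 -10.6   1.3] roll 0.0008
q [ -5.0209  13.4855 -16.0891   0.0488 -60.397   -1.1579]
```

Still flat contact at y = −0.203. Sliding +y from here under light pressure.

Request:
{"fn": "play_rows", "kwargs": {
  "deltas": [255,0.6,-0.3,0,0,255,0.6,0,0,0,255,0.6,0,0,0,255,0.6,0,0,0,255,0.6,0,0,0,255,0.6,0,0,0,255,0.6,0,0,0,255,0.6,0,0,0,255,0.6,0,0,0,255,0.6,0,0,0]
}}

```text
time_s: 21.2
tcp_pos: [0.4844, -0.1979, 0.1955]
ee_rot: [[0.107, 0.002, -0.994], [0.994, -0.002, 0.107], [-0.002, -1.0, -0.003]]
wrist_force: [-1.1, -4.0, 5.0]
gripper_width: 0.183
```

```bash
python3 -c "
from st import *
go([.482,-.199,.206],-6.2)"
```

```text
t 21.2 tcp [ 0.4844 -0.1979  0.1955] zyaw 173.84 tilt [-0.0018 -1.     -0.0026] w 0.18290665377308538 F [-1.0559 -4.0459  5.0054] M [-1.3806  0.3666  0.0046]
delta tool mm [ -1.4 -10.5   2.2] roll 0.0008
q [ -4.3683  13.3574 -16.2824   0.1263 -60.2147  -1.8511]
```

No drop. Before more probing I'll do a cleaner sub-pixel measurement: 1-D edge profiles of the blade's left, right and bottom edges, and of the frame lines in the unobstructed picture.

```bash
cat > edge.py <<'E'
from fit import *
from scipy.ndimage import map_coordinates
def samp(I,p): return map_coordinates(I,[p[:,1],p[:,0]],order=1)
def frame(c,z,g,hx=.0128,hy=.0298):
    # line-centre frame half sizes unknown: measure offset of each side line from guess, along model normal, in metres
    I=c['img'].astype(float).mean(2); res={}
    R=rz(g[2])[:2,:2]
    for name,n,t,h,tl in(('+x',(1,0),(0,1),hx,.02),('-x',(-1,0),(0,1),hx,.02),('+y',(0,1),(1,0),hy,.008),('-y',(0,-1),(1,0),hy,.008)):
        n=np.array(n);t=np.array(t);o=[]
        for s in np.linspace(-tl,tl,41):
            d=np.linspace(-.0055,.0055,45)
            P=np.array([R@(n*(h+q)+t*s)+g[:2] for q in d]); P=np.c_[P,np.full(len(P),z)]
            v=samp(I,proj(c,P)); w=np.clip(np.percentile(v,85)-v,0,None); w[w<.35*w.max()]=0
            o.append((w*d).sum()/w.sum())
        res[name]=(np.median(o),np.std(o)/6, np.polyfit(np.linspace(-tl,tl,41),o,1)[0])
    return res
def bladeedges(c,g,z,yaw):
    B=c['img'].astype(float)[...,0]
    P=lambda a,b,zz: proj(c,rz(yaw)@np.array([a,b,0])+[g[0],g[1],zz])[0]
    out={}
    for nm,(a,b),sgn in(('L',(.005,-.02),-1),('R',(-.005,.02),1)):
        p0,p1=P(a,b,z),P(a,b,z+.055); r0,r1=int(p1[1])+2,int(p0[1])-2; d=[]
        for v in range(r0,r1):
            u=p1[0]+(v-p1[1])/(p0[1]-p1[1])*(p0[0]-p1[0])
            xs=np.arange(-3,3.01,.1); pr=samp(B,np.c_[u+sgn*xs,np.full(len(xs),v)])
            bg=np.median(pr[xs>2]); fg=np.percentile(pr[xs<-.5],20)
            if bg<90: continue
            al=np.clip((pr-fg)/(bg-fg),0,1); i=np.argmax(al>.5); d.append(sgn*(xs[i]-.1*(al[i]-.5)/max(al[i]-al[i-1],1e-6)))
        out[nm]=(np.round(np.median(d),2),np.round(np.std(d),2),len(d))
    d=[]
    for s in np.linspace(-.014,.014,29):
        p=P(.005,s,z); xs=np.arange(-2.5,2.01,.1); pr=samp(B,np.c_[np.full(len(xs),p[0]),p[1]+xs])
        fg=np.percentile(pr[xs<-.8],30); j=np.argmax(pr); bg=pr.max(); al=(pr-fg)/(bg-fg); i=np.argmax(al>.5); d.append(xs[i])
    out['bot']=(np.round(np.median(d),2),np.round(np.std(d),2), np.round(np.polyfit(np.linspace(-.014,.014,29),d,1)[0]*.028,2))
    return out
if __name__=='__main__':
    S=cam('scene0.pkl')
    for g in([.4815,-.2005,-.105],):
        print({k:np.round(np.array(v)*1000,2).tolist() for k,v in frame(S,.12,np.array(g)).items()})
    for k,t in(('scene5',(.4824,-.1991,.2071)),('scene7',(.482,-.1983,.1953)),('scene8',(.4821,-.1978,.1953)),('scene9',(.4804,-.196,.199))):
        print(k,bladeedges(cam(k+'.pkl'),t,t[2]-.0753,-.107))
E
python3 edge.py
```

```text
{'+x': [-1.25, 0.11, -35.4], '-x': [0.32, 0.07, 24.65], '+y': [-0.99, 0.12, 7.15], '-y': [0.58, 0.06, 1.53]}
scene5 {'L': (np.float64(0.14), np.float64(0.13), 13), 'R': (np.float64(-0.82), np.float64(0.17), 13), 'bot': (np.float64(-0.3), np.float64(0.15), np.float64(0.02))}
scene7 {'L': (np.float64(0.09), np.float64(0.2), 13), 'R': (np.float64(-0.9), np.float64(0.34), 11), 'bot': (np.float64(-0.1), np.float64(0.06), np.float64(0.05))}
scene8 {'L': (np.float64(0.24), np.float64(0.2), 13), 'R': (np.float64(-0.62), np.float64(0.26), 10), 'bot': (np.float64(-0.2), np.float64(0.1), np.float64(-0.05))}
scene9 {'L': (np.float64(0.15), np.float64(0.15), 13), 'R': (np.float64(-0.87), np.float64(0.29), 12), 'bot': (np.float64(-0.1), np.float64(0.08), np.float64(0.07))}
```

Run:
```python
from edge import *
def vedges(c,g,z0,z1,yaw,hx,hy,ch,bgmin=70):
    B=c['img'].astype(float)[...,ch]
    P=lambda a,b,zz: proj(c,rz(yaw)@np.array([a,b,0])+[g[0],g[1],zz])[0]
    out={}
    for nm,(a,b),sgn in(('L',(hx,-hy),-1),('R',(-hx,hy),1)):
        p0,p1=P(a,b,z0),P(a,b,z1); d=[]
        for v in range(int(p1[1])+3,int(p0[1])-2):
            u=p1[0]+(v-p1[1])/(p0[1]-p1[1])*(p0[0]-p1[0])
            xs=np.arange(-3,3.01,.1); pr=samp(B,np.c_[u+sgn*xs,np.full(len(xs),v)])
            bg=np.median(pr[xs>2]); fg=np.percentile(pr[xs<-.5],20)
            if bg-fg<30: continue
            al=np.clip((pr-fg)/(bg-fg),0,1); i=np.argmax(al>.5); d.append(sgn*(xs[i]-.1*(al[i]-.5)/max(al[i]-al[i-1],1e-6)))
        if d: out[nm]=(np.round(np.median(d),2),np.round(np.std(d),2),len(d))
    return out
S=cam('scene0.pkl')
for n,g,ch in(('amber',(.545,.2457),0),('green',(.536,.1662),2),('blue',(.527,.0867),2)):
    print(n,vedges(S,g,.07,.126,-.117,.008,.026,ch))
# held grip, R edge and widths
for k,t in(('scene5',(.4824,-.1991,.2071)),('scene9',(.4804,-.196,.199))):
    z=t[2]-.0753
    print(k,'grip',vedges(cam(k+'.pkl'),t,z+.06,z+.116,-.107,.008,.026,0),'blade',vedges(cam(k+'.pkl'),t,z,z+.06,-.107,.005,.02,0))
# projected lean check on box vertical edges? mould corner
c=cam('scene0.pkl');o=-np.array(c['R']).T@c['t'];print('campos',o)
c=cam('top0.pkl');o=-np.array(c['R']).T@c['t'];print('campos',o)
```

```text
amber {'L': (np.float64(0.37), np.float64(0.12), 12), 'R': (np.float64(-0.61), np.float64(0.21), 12)}
green {'L': (np.float64(0.6), np.float64(0.12), 12), 'R': (np.float64(-0.27), np.float64(0.24), 12)}
blue {'L': (np.float64(0.78), np.float64(0.21), 12), 'R': (np.float64(-0.01), np.float64(0.19), 12)}
scene5 grip {'L': (np.float64(-0.1), np.float64(0.42), 13), 'R': (np.float64(-0.73), np.float64(0.21), 14)} blade {'L': (np.float64(0.14), np.float64(0.13), 13), 'R': (np.float64(-0.82), np.float64(0.17), 14)}
scene9 grip {'L': (np.float64(0.09), np.float64(0.49), 13), 'R': (np.float64(-1.05), np.float64(0.15), 13)} blade {'L': (np.float64(0.16), np.float64(0.15), 14), 'R': (np.float64(-0.87), np.float64(0.28), 13)}
campos [1.05931058 0.48242048 0.69635759]
campos [4.34603097e-01 9.63307547e-04 1.43233563e+00]
```

The controls show every block's silhouette is about 0.45 px narrow per side (blooming), which had biased my v-estimates. Corrected, the target TCP is about (0.479, −0.2015), a region in −x that I have not probed. Hopping there.

Request:
{"fn": "play_rows", "kwargs": {
  "deltas": [255,0,-4,0,0,255,-2.2,0,1.9,0,255,-2.3,0,1.9,0,255,0,0,0,0,255,0,1,0,0,255,0,1.2,0,0,255,0,1.2,0,0,255,0,1.1,0,0,255,0,0,0,0,255,0,0,0,0]
}}

```text
time_s: 22.2
tcp_pos: [0.4794, -0.201, 0.1937]
ee_rot: [[0.108, 0.0, -0.994], [0.994, 0.0, 0.108], [0.0, -1.0, -0.0]]
wrist_force: [0.3, -0.0, -1.6]
gripper_width: 0.181
```

```bash
python3 -c "
from st import *
go([.482,-.199,.206],-6.2)"
```

```text
t 22.2 tcp [ 0.4794 -0.201   0.1937] zyaw 173.81 tilt [ 0.0001 -1.     -0.0004] w 0.18066928734731005 F [ 0.277  -0.0394 -1.5554] M [ 0.0251 -0.2016  0.048 ]
delta tool mm [  2.3 -12.3  -2.3] roll 0.0002
q [ -4.848   13.201  -16.7125  -0.0057 -60.0662  -1.3364]
```

It dropped in: z = 0.1937, below the rim, with no contact force. Lowering gently.

Request:
{"fn": "play_rows", "kwargs": {
  "deltas": [255,0,0.5,0,0,255,0,0.5,0,0,255,0,0.5,0,0,255,0,0.5,0,0,255,0,0.5,0,0,255,0,0.5,0,0,255,0,0,0,0,255,0,0,0,0,255,0,0,0,0,255,0,0,0,0]
}}

```text
time_s: 23.2
tcp_pos: [0.4794, -0.2011, 0.1908]
ee_rot: [[0.108, 0.0, -0.994], [0.994, -0.0, 0.108], [-0.0, -1.0, -0.0]]
wrist_force: [0.7, -0.8, -1.1]
gripper_width: 0.182
```

```bash
python3 -c "
from st import *
go([.482,-.199,.206],-6.2)"
```

```text
t 23.2 tcp [ 0.4794 -0.2011  0.1908] zyaw 173.81 tilt [-0.     -1.     -0.0003] w 0.18224691439725108 F [ 0.7344 -0.7982 -1.0949] M [-0.1102 -0.4428 -0.0017]
delta tool mm [  2.3 -15.2  -2.4] roll 0.0002
q [ -4.8499  13.3531 -16.9651   0.0014 -59.6637  -1.3367]
```

A slight +x side force shows (My −0.44), so I'll nudge +x 0.5 mm and continue.

Request:
{"fn": "play_rows", "kwargs": {
  "deltas": [255,0,0,-0.5,0,255,0,0,0,0,255,0,1.5,0,0,255,0,1.5,0,0,255,0,1.5,0,0,255,0,1.5,0,0,255,0,1.5,0,0,255,0,1.5,0,0,255,0,0,0,0,255,0,0,0,0]
}}

```text
time_s: 24.2
tcp_pos: [0.4796, -0.2011, 0.1817]
ee_rot: [[0.108, -0.001, -0.994], [0.994, 0.0, 0.108], [0.0, -1.0, 0.001]]
wrist_force: [-0.2, -0.1, -0.1]
gripper_width: 0.184
```

```bash
python3 -c "
from st import *
go([.482,-.199,.1655],-6.2)"
```

```text
t 24.2 tcp [ 0.4796 -0.2011  0.1817] zyaw 173.81 tilt [ 0.     -1.      0.0005] w 0.18420324626990198 F [-0.1608 -0.0711 -0.0936] M [-0.027   0.0146  0.0316]
delta tool mm [ 2.3 16.2 -2.2] roll 0.0002
q [ -4.8514  13.8948 -17.6711  -0.0037 -58.4654  -1.3372]
```

The force has cleared. 16 mm to go.

Request:
{"fn": "play_rows", "kwargs": {
  "deltas": [255,0,2,0,0,255,0,2,0,0,255,0,2,0,0,255,0,2,0,0,255,0,2,0,0,255,0,2,0,0,255,0,2,0,0,255,0,2,0,0,255,0,0,0,0,255,0,0,0,0]
}}

```text
time_s: 25.2
tcp_pos: [0.4797, -0.2011, 0.1658]
ee_rot: [[0.108, -0.0, -0.994], [0.994, -0.0, 0.108], [-0.0, -1.0, 0.0]]
wrist_force: [0.1, -0.1, -0.8]
gripper_width: 0.179
```

Request:
{"fn": "play_rows", "kwargs": {
  "deltas": [255,0,0,0,0,255,0,0,0,0,255,0,0,0,0,255,0,0,0,0,255,0,0,0,0,255,0,0,0,0,255,0,0,0,0,255,0,0,0,0,255,0,0,0,0,255,0,0,0,0]
}}

```text
time_s: 26.2
tcp_pos: [0.4797, -0.2011, 0.1658]
ee_rot: [[0.108, 0.0, -0.994], [0.994, 0.0, 0.108], [0.0, -1.0, -0.0]]
wrist_force: [0.1, 0.5, -0.7]
gripper_width: 0.181
```

```bash
python3 -c "
from shot import *
go([.482,-.199,.1655],-6.2)
c=eyes.capture('scene');cv2.imwrite('pics/full10.png',c['img'])
crop(np.clip(c['img']*1.5,0,255).astype('uint8'),262,130,48,48,12,'s10.png')
F=[];M=[]
for i in range(6):
    eyes.capture('scene');s=r.sense();F.append(s['wrist_force']);M.append(s['moment'])
print(np.mean(F,0),np.mean(M,0))"
```

```text
t 26.2 tcp [ 0.4797 -0.2011  0.1658] zyaw 173.81 tilt [ 0. -1. -0.] w 0.18139536406806198 F [ 0.1346  0.4892 -0.7432] M [ 0.0079  0.0714 -0.0129]
delta tool mm [ 2.3  0.3 -2. ] roll 0.0002
q [ -4.8527  14.8086 -18.9545  -0.0028 -56.2365  -1.3359]
[-0.2126  0.4735 -0.7816] [ 0.0159  0.1072 -0.016 ]
```

View pics/s10.png

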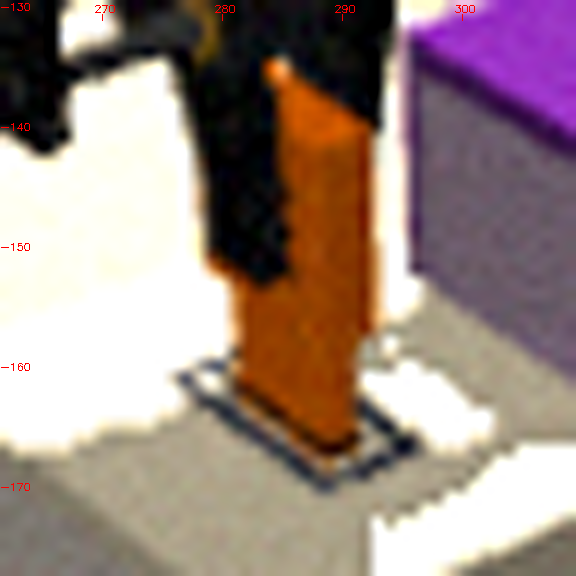

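View pics/full10.png

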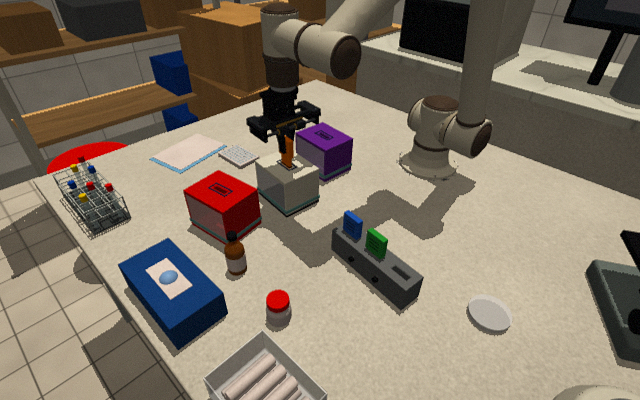

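The black line, from about (281,162) to (290,166), sits at the slot's edge and level with the roof to within 1–2 mm. The forces are at the free-hanging baseline, and the green, blue and bench items are unmoved. Handing in.

```bash
python3 -c "
from station import r
print(r.finish_job())"
```

```text
the job is handed in; nothing more can be done
None
```

I lifted the amber block out of the mould, carried it to the white box and lowered the blade into the slot. I handed the job in at about 26.6 s, with the block still in the grip.

**Last checks before handing in:**
- **Depth:** the tip is about 30 mm below the roof by the arm's readings (TCP z 0.1658). In the picture the black line lies at the slot's edge, within 1–2 mm of the roof.
- **Hang:** the tool was upright and still, and turned within about 0.01 rad of my slot estimate. My yaw readings of the slot ranged from −0.075 to −0.108 rad.
- **Forces:** side forces and moments averaged near zero (under about 0.5 N), and the vertical reading of −0.8 N is about the block's own weight. So the blade was not pressing on the box.
- **Grip:** the opening of about 16 mm shows the block was held.
- **Other objects:** green, blue and the bench items looked unmoved in the last scene picture. I judged this by eye and did not measure it.

**What went wrong on the way:** my first camera position for the slot was about 3 mm off, so the blade touched the roof several times, with about 17 N at most. One of my estimates pointed the wrong way because blocks look about half a pixel narrow per side in the scene camera. After correcting for that, the blade went in freely.

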